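# Fit the bayonet filter cartridge to the bench suction unit

## Robot

A 6-joint arm with a two-finger parallel gripper is mounted at the origin on a cart in front of the work surface, level with it; the furniture and walls round the work are solid. World frame = base frame: x ahead of the robot, y to its left, z up, the work surface at z = 0. Lengths are in m, angles in degrees, forces in N, time in s.
With the tool pointing down it reaches from about 0.375 to 0.9 m from the base axis. Payload 3.1 kg.
Tool frame: the origin (TCP) lies on the centre line of the jaws, within the pads' length; the fingertips stand 22 mm ahead of it and the grasp point (between the pads) lies 3 mm ahead of it; z points along the fingers, y is the line along which they close (so a half turn about z gives the same grasp; the last joint's range is limited). The gripper opens to 87 mm and grips with 3 to 60 N. Pads are 19 mm wide; open, the fingers measure 117 mm over their backs; the gripper's body (75 mm by 190 mm) begins 51 mm behind the grasp point.
Start: joints at [-10.227, 30.224, 82.088, -0, 67.689, -10.227], TCP at [0.625, 0, 0.245] pointing down, gripper open.
Joint ranges: [-176.69, 176.69], [-43.24, 126.21], [12.49, 139.97], [-82, 262], [0, 151.66], [-163.58, 163.58]. Speed limits (degrees/s): [159.86, 159.86, 180, 180, 180, 180].

## Interface

Orientations are given as a 3x3 rotation matrix whose columns are the frame's x, y, z axes.
In Python, from rig import * gives the robot as it stands.
- The arm moves only by the shell command python3 -m jog 'ROWS'. ROWS is text: rows parted by semicolons, each of 7 numbers parted by spaces: the shift along the tool's x, y, z in mm, then the turn, a rotation vector about the tool's x, y, z in rad, then the finger opening in mm, from 0 to 87. In form: tx ty tz ax ay az fingers; .... A call has 1 to 12 rows; each row shifts and turns the commanded pose from where the row before left it, along the tool's axes as they then stand; what a row does not reach is not made up. A row lasts 1/8 s, in which the tool goes at most 62.5 mm and 10.7 degrees, less where a joint would pass 70% of its speed; a pose out of reach is approached as far as the arm can. A call with a gripper value outside its range is refused whole. The fingers move at their own pace and stop on an object; the grip force is fixed at half the most. Time passes only in rows, so rows that do not move let the fingers close. It gives the time, the measured TCP pose, the force, the opening and the grip force at its end, in the units of the state.
- read_state(): the state, without advancing time (a new reading comes with each control period).
- capture(name): name is "scene" or "side" or "wrist"; returns a dict with "color" (400x640x3 uint8, red, green, blue), "camera_matrix" (3x3 intrinsics, pixels), "R" (3x3) and "t" (3): a world point X has camera coordinates R X + t. Camera axes: x right, y down, z forward; pixel columns grow to the right and rows downward; lengths in m; the calibration is good to about 2 mm. A picture is of the moment at which its call begins. There is no depth.
- hand_in(): hands the job in; it is judged then, once.
Trained networks look in the newest picture that a camera, given by its name, has taken for a name from the list of things; names that differ only in an ending like _2 or _b are one class to them, and where a whole thing is asked for, a point or a joint stands for the part that bears it (a point fixed in the world has none). Each returns a list of dicts, best first, with "conf" (0 to 1); they miss things now and then, are a little off and sometimes report something else, mostly with a low value. They report only what shows in the picture. A call takes as long as a camera call.
- find_in(camera, target): "at" ([x, y, z] in m, in world coordinates, good to about 4 mm: the middle of the surface that is visible of it).
- trace(camera, target): "pixels" (400x640 bool, what is visible of it).
- place_of(camera, target): "at" ([x, y, z] in m, in world coordinates, good to about 4 mm: a listed point, or the origin of a listed thing).
The state is a dict: "time_s": time; "joint_positions": joint angles; "qvel": joint speeds; "tau": joint torques, N m; "position": TCP position; "tcp_rot": TCP orientation; "force": force on the tool from outside, world axes, zero at the start; "moment": the same for the moment, N m; "opening": opening from 0.0 (shut) to 1.0 (fully open); "grasp_force": force on a finger pad.
Only numpy, scipy, OpenCV 4.12 (cv2) and the standard library are available. Lean on these libraries where they do the work, as an engineer would, in place of code of your own. Each camera call takes 0.05 s, during which the arm holds its last target. There are 200 camera calls.

## Task

Take the white filter cartridge from its sloping rest, stand it upright on the bare worktop and let go, so that it can be taken again from above. Then lower it into the collar of the suction unit with its orange line facing the white mark, push it down against the spring, turn it a quarter turn clockwise (seen from above) until the line faces the orange mark, and let go so that the spring lifts it home, locked. Leave the other things on the table where they are.

Things in the scene. Friction and masses are not known exactly. Their poses are not given: they have to be found in the camera images.
- filter_cartridge: White cartridge, 130 mm long, 0.22 kg, loose. Origin: centre of its foot; z: along the axis to the wing; x: to the orange line. Spigot 44 mm in diameter z = 0 to 34; body 54 mm z = 34 to 100 (lower edge: the shoulder); cap to 104; then the wing. Starts in the sloping rest, axis 20 deg above level, wing end high, orange line to one side, 30 deg above level. Stands steadily on its foot.
- wing (a point): Centre of the cartridge's blue wing, cartridge frame (0, 0, 117) mm: 56 mm long (along x), 14 mm thick (along y), 26 mm high; its end above the orange line (+x) is orange.
- wide_lug (a point): Wide grey lug of the cartridge, tip at (30, 0, 12) mm in its frame, 18 mm wide, z = 8 to 16. A narrow lug, 10 mm wide, is on the other side (-x). Both reach 30 mm from the axis; so the cartridge enters the collar one way round only.
- index_line (a point): Middle of the orange line on the white barrel of the cartridge, at (27, 0, 67) mm in the cartridge frame.
- sloping_rest: Grey sloping rest, fixed, 150x85 mm base plate; origin: centre of the underside; x: the level direction in which the wing end of the resting cartridge points (foot centre at (-60, 0, 46) mm). A V holds the body 37 to 55 mm from the foot, a 14 mm wide pad 79 to 89 mm; its sides are free to grasp from 60 to 100 mm. The cartridge lifts straight up out.
- suction_unit: Grey bench suction unit, fixed, housing 170x160 mm, 34 mm high, with an upright dark steel bayonet collar, 90 mm in outer diameter, rim 70 mm above the worktop. Origin: on the collar's axis at worktop height; z up; -y: to the white (entry) mark; -x: to the orange (locked) mark. Bore 48 mm; slots for the lugs reach 33 mm from the axis: 23 mm wide at the white mark, 15 mm on the far side.
- entry_mark (a point): White mark on the collar's rim, 39.5 mm from the axis, 70 mm high: the orange line faces it to enter.
- lock_mark (a point): Orange mark on the collar's rim, 39.5 mm from the axis, 70 mm high: the orange line faces it when locked, a quarter turn clockwise from the white one. Stops end the turn about 4 degrees past it. There notches take the lugs, and the released cartridge rises to its locked foot height of 47 mm above the worktop.
- spring_plate (a joint): How far the spring plate in the collar is pressed (m): 0 free (plate 52 mm above the worktop, 5 N), then 0.4 N per mm more; 0.005 with the cartridge locked. The lugs are free to turn with the foot below 42 mm above the worktop (over 0.010 pressed), best at 38 to 40 mm, about 10 N; the shoulder meets the collar's rim at 36 mm.
- beaker: Bystander, to be left alone: clear beaker, 59 mm wide, 80 mm tall; origin: centre of its underside.
- green_bowl: Bystander, to be left alone: green bowl, 114 mm wide, 63 mm tall; origin: centre of its underside.
- slot_box: Bystander, to be left alone: narrow pale card drawer box, 105x53x44 mm; origin: centre of its underside.
- jar_small: Bystander, to be left alone: glass jar with black lid, 63 mm wide, 102 mm tall; origin: centre of its underside.
- jar_low: Bystander, to be left alone: low glass jar with black lid, 60 mm wide, 86 mm tall; origin: centre of its underside.

How it is judged (in metres and radians):
On the way, in this order (a step that is already met when the one before it is completed fails the run):
1. the cartridge stands upright on the worktop, let go (angle between filter_cartridge's own z axis and vertical below 0.08 rad and height (world z) of filter_cartridge below 0.006 m and height (world z) of index_line above 0.06 m and contact force between the fingers and filter_cartridge below 0.1 N and linear speed of filter_cartridge below 0.02 m/s), for 0.3 s.
2. the cartridge is pushed down into the collar against the spring, its orange line facing the white mark (z of filter_cartridge in the frame of suction_unit below 0.0425 m and horizontal distance between filter_cartridge and suction_unit below 0.006 m and value of joint spring_plate above 0.0085 m and y of index_line in the frame of suction_unit below -0.021 m), for 0.05 s.
At the end, for the whole second after the job is handed in: The cartridge is locked in the collar: orange line within 7 degrees of the orange mark, foot 44.5 to 49.5 mm above the worktop (lifted by the spring into its notches), within 5 mm of the collar's axis, upright within 6 degrees and at rest (z of filter_cartridge in the frame of suction_unit between 0.0445 and 0.0495 m and horizontal distance between filter_cartridge and suction_unit below 0.005 m and angle between the x axis of filter_cartridge and the x axis of suction_unit, either way round below 0.12 rad and x of index_line in the frame of suction_unit below -0.02 m and angle between filter_cartridge's own z axis and vertical below 0.1 rad and linear speed of filter_cartridge below 0.02 m/s); the robot touches nothing.
It fails at once if another thing on the table is moved by more than 30 mm (distance of any of beaker, green_bowl, slot_box, jar_small, jar_low from where it was at the start of the episode above 0.03 m).
It also fails if it takes over 64 s, if anything falls off the work surface, if the arm or the gripper's body presses on something with over 40 N, if the wrist force passes 120 N, or if a joint passes its speed limit or range.

## Working session

There is one attempt and no reset: what is moved stays moved. The work goes in short steps, Python scripts to look and compute and a shell command to move; the robot and the scene stay as the last step left them, time stands still between calls to the robot, and variables do not carry over. Pictures are saved under pics/ and viewed, at most 10 in all, crops included, and the job is handed in when it is done.

```bash
ls; mkdir -p pics
python3 - <<'E'
from rig import *
import cv2,numpy as np
ims=[]
for c in("scene","side"):
    d=capture(c); ims.append(d["color"])
    for n in ["filter_cartridge","wing","wide_lug","index_line","sloping_rest","suction_unit","entry_mark","lock_mark"]:
        for r in place_of(c,n)[:2]: print(c,n,np.round(r["at"],4),round(r["conf"],2))
    for n in ["beaker","green_bowl","slot_box","jar_small","jar_low"]:
        for r in place_of(c,n)[:1]: print(c,n,np.round(r["at"],3),round(r["conf"],2))
cv2.imwrite("pics/a.png",cv2.cvtColor(ims[0],cv2.COLOR_RGB2BGR))
cv2.imwrite("pics/b.png",cv2.cvtColor(ims[1],cv2.COLOR_RGB2BGR))
print(read_state()["time_s"])
E
```

```text
pics
scene filter_cartridge [ 0.5303 -0.3333  0.0435] 0.85
scene wing [ 0.5107 -0.2209  0.0864] 0.8
scene wing [ 0.5028 -0.3304  0.0667] 0.58
scene wide_lug [ 0.5046 -0.3275  0.0655] 0.7
scene index_line [ 0.4952 -0.2798  0.0844] 0.83
scene sloping_rest [ 6.836e-01 -3.010e-01 -1.000e-04] 0.19
scene suction_unit [0.5243 0.0471 0.0023] 0.55
scene suction_unit [0.4867 0.0472 0.0708] 0.31
scene entry_mark [0.5297 0.0048 0.0693] 0.85
scene lock_mark [0.4883 0.0459 0.07  ] 0.55
scene beaker [ 0.654  0.344 -0.002] 0.77
scene green_bowl [0.671 0.176 0.002] 0.7
scene slot_box [ 0.728  0.055 -0.   ] 0.56
scene jar_small [ 0.735 -0.103 -0.001] 0.71
scene jar_low [ 0.683 -0.303 -0.002] 0.74
side filter_cartridge [ 0.5285 -0.3302  0.0458] 0.63
side wing [ 0.5088 -0.2214  0.0851] 0.51
side wing [0.4882 0.0431 0.0686] 0.36
side wide_lug [ 0.4994 -0.3242  0.0661] 0.61
side index_line [ 0.4968 -0.2757  0.0841] 0.82
side index_line [ 0.6817 -0.3004 -0.0023] 0.71
side sloping_rest [ 0.5203 -0.2707  0.0007] 0.87
side sloping_rest [0.5278 0.0081 0.0685] 0.32
side suction_unit [ 0.5294  0.0479 -0.002 ] 0.9
side entry_mark [0.5261 0.0091 0.0682] 0.86
side lock_mark [0.4851 0.0432 0.0713] 0.7
side beaker [0.655 0.342 0.001] 0.96
side green_bowl [0.67  0.171 0.003] 0.86
side slot_box [0.722 0.056 0.005] 0.91
side jar_small [ 0.733 -0.103  0.005] 0.62
side jar_low [ 0.68  -0.302 -0.003] 0.97
1.4
```

View pics/a.png

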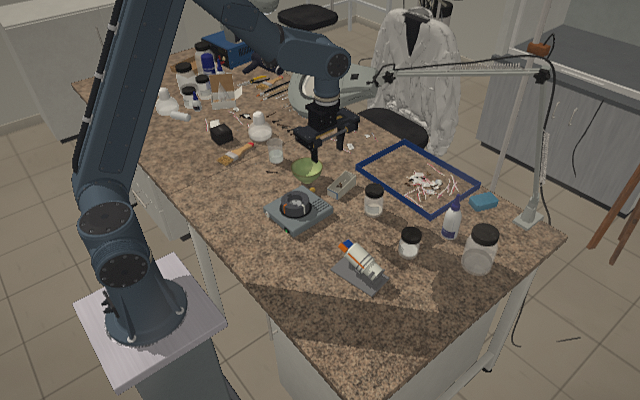

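View pics/b.png

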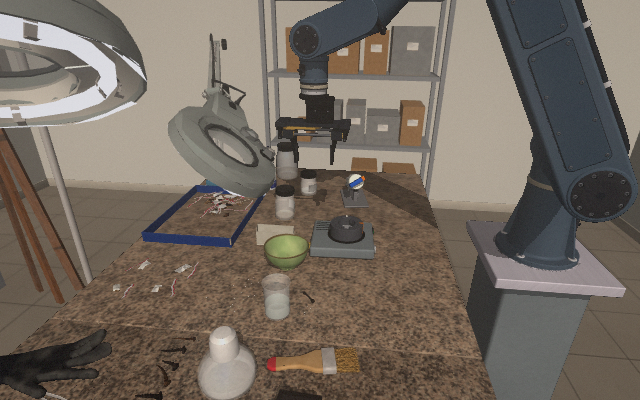

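The scene view shows the cartridge on its rest at about (360,262), wing end at (345,247), and the collar at about (297,203). The side view shows the cartridge at (356,183) and the collar at (346,228). No neighbour stands within the rest's lifting path.

```bash
cat > h.py <<'E'
from rig import *
import cv2,numpy as np
np.set_printoptions(suppress=True,precision=4)
def st():
    s=read_state(); print("t",round(s["time_s"],2),"p",np.array(s["position"]),"F",np.round(s["force"],1),"op",round(s["opening"]*87,1),"g",round(s["grasp_force"],1)); print(np.array(s["tcp_rot"])); print("q",np.round(s["joint_positions"],1)); return s
def look(cams,names,png=None,k=1):
    for c in cams:
        d=capture(c)
        if png: cv2.imwrite("pics/%s_%s.png"%(png,c),cv2.cvtColor(d["color"],cv2.COLOR_RGB2BGR))
        for n in names:
            for r in place_of(c,n)[:k]:
                if r["conf"]>.3: print(c,n,np.array(r["at"]),round(r["conf"],2))
E
python3 - <<'E'
from h import *
st(); look(["wrist"],["suction_unit","entry_mark","lock_mark"],"c")
d=capture("wrist"); print(d["R"],d["t"], -d["R"].T@d["t"])
E
python3 -m jog '0 0 0 0 0 0 87'
```

```text
t 1.4 p [0.625  0.     0.2445] F [-0.6 -0.  -1.5] op 87.0 g 0.0
[[-0.  1. -0.]
 [ 1.  0.  0.]
 [ 0. -0. -1.]]
q [-10.2  30.2  82.1   0.   67.7 -10.2]
wrist suction_unit [ 0.5339  0.0414 -0.0037] 0.88
wrist entry_mark [0.5308 0.0071 0.0684] 0.61
wrist lock_mark [0.4862 0.0485 0.0682] 0.87
[[ 1.     -0.0003 -0.0007]
 [-0.0001 -0.9676  0.2526]
 [-0.0008 -0.2526 -0.9676]] [-0.6249 -0.0304  0.3913] [0.6252 0.0693 0.3859]
time_s: 1.78
position: [0.625, 0.0, 0.2446]
tcp_rot: [[-0.0, 1.0, -0.0], [1.0, 0.0, 0.0], [0.0, -0.0, -1.0]]
force: [-0.1, 0.4, -0.0]
opening: 0.999
grasp_force: 0.0
```

```bash
python3 -c "import rig;print([x for x in dir(rig) if x[0]!='_'])"
```

```text
['PlanningError', 'capture', 'find_in', 'hand_in', 'place_of', 'read_state', 'trace']
```

```bash
python3 -m jog '-20 -8 2 0 0 0 87;-40 -16 2 0 0 0 87;-40 -16 2 0 0 0 87;-40 -16 0 0 0 0 87;-40 -16 0 0 0 0 87;-40 -16 0 0 0 0 87;-35 -14 0 0 0 0 87;-15 -6 0 0 0 0 87;0 0 0 0 0 0 87'
python3 - <<'E'
from h import *
st()
for i in range(2): look(["wrist","scene","side"],["filter_cartridge","wing","wide_lug","index_line","sloping_rest"],"d")
E
```

```text
time_s: 2.9
position: [0.5163, -0.2709, 0.2385]
tcp_rot: [[0.002, 1.0, -0.0], [1.0, -0.002, 0.0], [0.0, -0.0, -1.0]]
force: [-0.2, 0.5, -0.4]
opening: 0.999
grasp_force: 0.0
t 2.9 p [ 0.5163 -0.2709  0.2385] F [-0.2  0.5 -0.4] op 86.9 g 0.0
[[ 0.0024  1.     -0.0001]
 [ 1.     -0.0024  0.0005]
 [ 0.0005 -0.0001 -1.    ]]
q [-38.7  27.4  88.6   0.   64.  -38.5]
wrist filter_cartridge [ 0.5288 -0.33    0.0487] 0.75
wrist wing [ 0.5086 -0.2218  0.0888] 0.82
wrist wide_lug [ 0.498  -0.3331  0.0642] 0.87
wrist index_line [ 0.4965 -0.2747  0.0785] 0.73
scene filter_cartridge [ 0.5326 -0.3328  0.0446] 0.9
scene wing [ 0.5092 -0.2212  0.0868] 0.56
scene wide_lug [ 0.5027 -0.3308  0.0664] 0.97
scene index_line [ 0.4928 -0.2751  0.0831] 0.94
scene sloping_rest [ 0.516  -0.2742 -0.0028] 0.97
side filter_cartridge [ 0.528  -0.3304  0.0434] 0.69
side wing [ 0.5083 -0.2253  0.0816] 0.64
side wide_lug [ 0.5043 -0.3272  0.0628] 0.56
side index_line [ 0.4983 -0.2761  0.0864] 0.57
side sloping_rest [ 0.5198 -0.2682 -0.0004] 0.85
wrist filter_cartridge [ 0.528  -0.3332  0.0493] 0.62
wrist wing [ 0.5046 -0.2193  0.0864] 0.76
wrist wide_lug [ 0.5008 -0.3297  0.0663] 0.88
wrist index_line [ 0.4931 -0.2742  0.0811] 0.56
scene filter_cartridge [ 0.5293 -0.332   0.0412] 0.59
scene wing [ 0.5131 -0.224   0.0847] 0.97
scene wide_lug [ 0.5036 -0.3327  0.0647] 0.89
scene index_line [ 0.4957 -0.2782  0.0837] 0.56
scene sloping_rest [ 0.5164 -0.2671 -0.0009] 0.72
side filter_cartridge [ 0.528  -0.3304  0.0421] 0.6
side wing [ 0.5075 -0.2223  0.0859] 0.5
side wide_lug [ 0.5032 -0.3257  0.0641] 0.72
side index_line [ 0.4985 -0.2794  0.0825] 0.64
side sloping_rest [ 0.5268  0.0513 -0.002 ] 0.69
```

View pics/d_wrist.png

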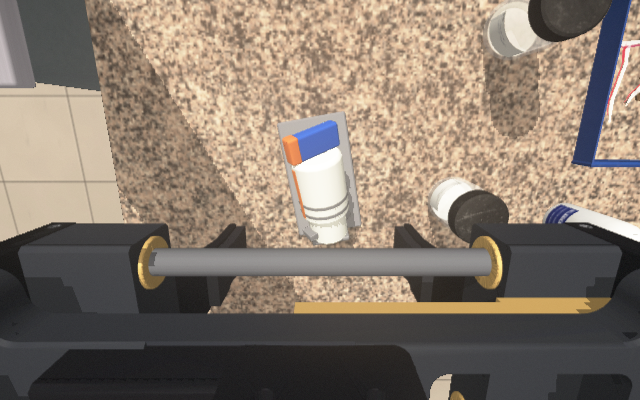

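The wrist view shows the cartridge straight at (320,185), wing at (312,143) with its orange end left, foot at (325,235), the rest turned about 10° like the networks' axis (yaw ≈ 100.6°). Turn the tool to it first.

```bash
cat >> h.py <<'E'
def to(target,R=None):
    s=read_state(); Rc=np.array(s["tcp_rot"]); print("shift mm",np.round(1000*Rc.T@(np.array(target)-s["position"]),1))
    if R is not None: print("rotvec",cv2.Rodrigues(Rc.T@np.array(R))[0].ravel())
E
python3 -m jog '0 0 0 0 0 -0.0925 87;0 0 0 0 0 -0.0925 87;0 0 0 0 -0.0875 0 87;0 0 0 0 -0.0875 0 87;0 0 0 0 0 0 87'
python3 - <<'E'
from h import *
st(); to([.511,-.236,.194]); to([.515,-.2565,.0757])
E
```

```text
time_s: 5.32
position: [0.5165, -0.2685, 0.2383]
tcp_rot: [[-0.183, 0.983, 0.031], [0.968, 0.186, -0.17], [-0.172, -0.001, -0.985]]
force: [0.2, 0.1, -0.4]
opening: 0.994
grasp_force: 0.0
t 5.33 p [ 0.5165 -0.2685  0.2383] F [ 0.2  0.1 -0.4] op 86.5 g 0.0
[[-0.1831  0.9826  0.031 ]
 [ 0.9679  0.1857 -0.1696]
 [-0.1724 -0.001  -0.985 ]]
q [-35.   25.5  93.1  -8.5  54.6 -41.2]
shift mm [40.1  0.7 38. ]
shift mm [ 39.9   0.9 158.1]
```

```bash
python3 -m jog '20 0.5 10 0 0 0 87;20 0.5 20 0 0 0 87;0 0 32 0 0 0 87;0 0 32 0 0 0 87;0 0 30 0 0 0 87;0 0 20 0 0 0 87;0 0 14 0 0 0 87;0 0 0 0 0 0 87'
python3 - <<'E'
from h import *
to([.515,-.2565,.0757])
d=capture("wrist");cv2.imwrite("pics/e.png",cv2.cvtColor(d["color"],cv2.COLOR_RGB2BGR))
E
```

```text
time_s: 6.32
position: [0.5155, -0.2584, 0.0751]
tcp_rot: [[-0.181, 0.983, 0.03], [0.968, 0.183, -0.17], [-0.173, -0.001, -0.985]]
force: [0.3, 0.4, 0.9]
opening: 1.0
grasp_force: 0.0
shift mm [ 1.9 -0.1 -0.9]
```

View pics/e.png

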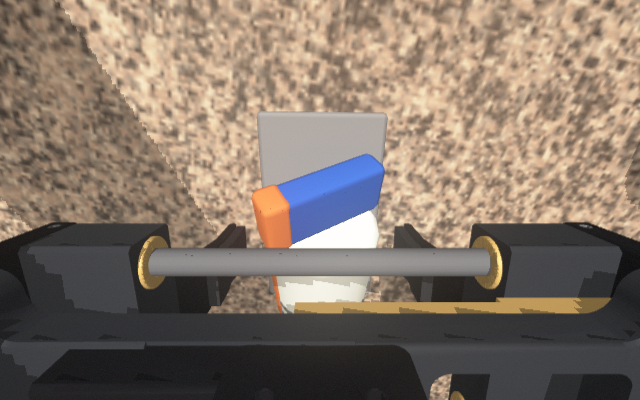

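The wrist view shows the cartridge centred between the fingers (axis at column ~322), base plate edges parallel to the fingers. Close and lift.

```bash
python3 -m jog '1.5 0 0 0 0 0 87;0 0 0 0 0 0 40;0 0 0 0 0 0 40;0 0 0 0 0 0 40;0 0 0 0 0 0 40;0 0 0 0 0 0 40;0 0 0 0 0 0 40;0 0 0 0 0 0 40;-2 0 -10 0 0 0 40;-4 0 -20 0 0 0 40'; python3 -m jog '-5 0 -28 0 0 0 40;-5 0 -28 0 0 0 40;-5 0 -28 0 0 0 40;-3 0 -15 0 0 0 40;0 0 0 0 0 0 40'; python3 -c "
from h import *
st()"
```

```text
time_s: 7.62
position: [0.5145, -0.2568, 0.1059]
tcp_rot: [[-0.182, 0.983, 0.029], [0.968, 0.184, -0.169], [-0.172, -0.003, -0.985]]
force: [0.4, -0.0, -1.8]
opening: 0.611
grasp_force: 30.0
time_s: 8.25
position: [0.516, -0.2581, 0.208]
tcp_rot: [[-0.181, 0.983, 0.034], [0.968, 0.184, -0.172], [-0.176, 0.002, -0.984]]
force: [-0.4, 0.0, -1.0]
opening: 0.607
grasp_force: 30.0
t 8.25 p [ 0.516  -0.2581  0.208 ] F [-0.4  0.  -1. ] op 52.8 g 30.0
[[-0.1807  0.983   0.0337]
 [ 0.9677  0.1838 -0.1723]
 [-0.1755  0.0015 -0.9845]]
q [-34.1  27.4  95.7  -9.3  50.1 -39.2]
```

```bash
python3 -m jog '0 0 0 0 0.1 0 40;0 0 0 0 0.15 0 40;0 0 0 0 0.15 0 40;0 0 0 0 0.15 0 40;0 0 0 0 0.15 0 40;0 0 0 0 0.15 0 40;0 0 0 0 0.15 0 40;0 0 0 0 0.12 0 40;0 0 0 0 0.1 0 40;0 0 0 0 0 0 40'; python3 -c "
from h import *
st()"
```

```text
time_s: 9.5
position: [0.515, -0.2581, 0.2034]
tcp_rot: [[-0.088, 0.983, -0.16], [0.492, 0.182, 0.851], [0.866, -0.004, -0.499]]
force: [-0.2, 0.4, -1.8]
opening: 0.605
grasp_force: 30.0
t 9.5 p [ 0.515  -0.2581  0.2034] F [-0.2  0.4 -1.8] op 52.7 g 30.0
[[-0.088   0.9832 -0.1599]
 [ 0.4917  0.1825  0.8514]
 [ 0.8663 -0.0036 -0.4995]]
q [-50.2  51.5  68.5  27.5 113.9 -62.3]
```

Run:
```python
from h import *
s=st(); R=np.array(s["tcp_rot"]); R0=np.array([[-.182,.983,.029],[.968,.184,-.169],[-.172,-.003,-.985]])
print("expected axis",R@R0.T@np.array([-.173,.924,.342]))
look(["scene","side"],["filter_cartridge","wing","index_line","wide_lug"],"f")
a=cv2.imread("pics/f_scene.png")[190:350,260:480];b=cv2.imread("pics/f_side.png")[80:240,280:500]
cv2.imwrite("pics/f.png",np.vstack([cv2.resize(a,None,fx=1.8,fy=1.8),cv2.resize(b,None,fx=1.8,fy=1.8)]))
```

```text
t 9.5 p [ 0.515  -0.2581  0.2034] F [-0.2  0.4 -1.8] op 52.7 g 30.0
[[-0.088   0.9832 -0.1599]
 [ 0.4917  0.1825  0.8514]
 [ 0.8663 -0.0036 -0.4995]]
q [-50.2  51.5  68.5  27.5 113.9 -62.3]
expected axis [0.0022 0.0021 0.9999]
scene filter_cartridge [ 0.5159 -0.2582  0.1232] 0.86
scene wing [ 0.5163 -0.2561  0.24  ] 0.75
scene index_line [ 0.493  -0.2756  0.194 ] 0.67
scene wide_lug [ 0.4913 -0.2746  0.1371] 0.6
side filter_cartridge [ 0.5133 -0.2543  0.1245] 0.92
side wing [ 0.5152 -0.2541  0.2449] 0.87
side index_line [ 0.4934 -0.2723  0.1971] 0.62
side wide_lug [ 0.4926 -0.273   0.1419] 0.77
```

View pics/f.png

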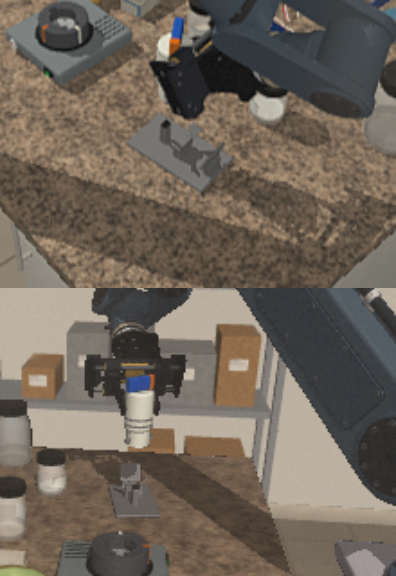

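The top view (scene) shows the cartridge held clear of the rest with the rest empty at (180,150); the side view shows it hanging upright, wing at (140,382), foot at (140,440). Carry it toward +y and lower.

```bash
python3 -m jog '8 3 14 0 0 0 40;13 5 23 0 0 0 40;13 5 23 0 0 0 40;13 5 23 0 0 0 40;13 5 23 0 0 0 40;8 2 12 0 0 0 40;-17 0 10 0 0 0 40;-26 0 15 0 0 0 40;-26 0 15 0 0 0 40;-17 0 10 0 0 0 40;0 0 0 0 0 0 40'
python3 - <<'E'
from h import *
st(); look(["scene","side"],["filter_cartridge","wing","index_line"])
E
```

```text
time_s: 11.38
position: [0.5147, -0.1194, 0.1053]
tcp_rot: [[-0.09, 0.983, -0.16], [0.492, 0.183, 0.851], [0.866, -0.002, -0.5]]
force: [0.8, 0.4, -0.3]
opening: 0.605
grasp_force: 30.0
t 11.38 p [ 0.5147 -0.1194  0.1053] F [ 0.8  0.4 -0.3] op 52.6 g 30.0
[[-0.0898  0.9831 -0.1598]
 [ 0.4916  0.1833  0.8513]
 [ 0.8662 -0.0021 -0.4997]]
q [-42.4  54.6  83.4  31.6  95.2 -66. ]
scene filter_cartridge [ 0.6543  0.3472 -0.0005] 0.52
scene wing [ 0.5184 -0.115   0.1446] 0.52
scene index_line [ 0.49   -0.1366  0.095 ] 0.59
side filter_cartridge [ 0.5139 -0.1135  0.0251] 0.85
side wing [ 0.514  -0.1182  0.1438] 0.8
side index_line [ 0.497  -0.1348  0.0979] 0.77
```

```bash
python3 -m jog '-9 0 5 0 0 0 40;-8 0 4.6 0 0 0 40;0 0 0 0 0 0 40'; python3 -m jog '-1.7 0 1 0 0 0 40;-1.7 0 1 0 0 0 40;0 0 0 0 0 0 40'
```

```text
time_s: 12.15
position: [0.5148, -0.1191, 0.0865]
tcp_rot: [[-0.091, 0.983, -0.16], [0.492, 0.184, 0.851], [0.866, -0.001, -0.5]]
force: [0.5, 1.0, -1.8]
opening: 0.609
grasp_force: 30.0
time_s: 12.52
position: [0.5152, -0.1194, 0.0835]
tcp_rot: [[-0.092, 0.983, -0.159], [0.493, 0.184, 0.85], [0.865, -0.0, -0.502]]
force: [0.2, 0.1, -1.4]
opening: 0.61
grasp_force: 30.0
```

```bash
python3 -m jog '-0.9 0 0.5 0 0 0 40;-0.9 0 0.5 0 0 0 40;0 0 0 0 0 0 40'; python3 -m jog '-0.9 0 0.5 0 0 0 40;0 0 0 0 0 0 40'; python3 -c "
from h import *
look(['side'],['filter_cartridge','wing'])"
```

```text
time_s: 12.9
position: [0.5152, -0.1195, 0.0815]
tcp_rot: [[-0.092, 0.983, -0.159], [0.493, 0.184, 0.85], [0.865, -0.0, -0.502]]
force: [0.4, 0.3, -1.5]
opening: 0.609
grasp_force: 30.0
time_s: 13.15
position: [0.5153, -0.1195, 0.0805]
tcp_rot: [[-0.092, 0.983, -0.159], [0.493, 0.184, 0.85], [0.865, -0.0, -0.502]]
force: [0.1, 1.1, -2.3]
opening: 0.61
grasp_force: 30.0
side filter_cartridge [ 0.5101 -0.1161 -0.0005] 0.76
side wing [ 0.5136 -0.1203  0.1173] 0.59
```

```bash
python3 -m jog '-0.9 0 0.5 0 0 0 40;0 0 0 0 0 0 40'; python3 -m jog '-0.9 0 0.5 0 0 0 40;0 0 0 0 0 0 40'
```

```text
time_s: 13.55
position: [0.5152, -0.1194, 0.0801]
tcp_rot: [[-0.092, 0.983, -0.159], [0.492, 0.184, 0.851], [0.866, 0.0, -0.501]]
force: [-0.1, 0.0, 1.6]
opening: 0.608
grasp_force: 29.9
time_s: 13.8
position: [0.5152, -0.1193, 0.08]
tcp_rot: [[-0.093, 0.983, -0.159], [0.491, 0.184, 0.852], [0.866, 0.001, -0.499]]
force: [-1.0, -1.2, 6.5]
opening: 0.607
grasp_force: 29.9
```

Contact (6.5 N). Release, then back out along the tool.

```bash
python3 -m jog '0.5 0 0 0 0 0 60;0 0 0 0 0 0 87;0 0 0 0 0 0 87;0 0 0 0 0 0 87;0 0 0 0 0 0 87;0 0 -10 0 0 0 87;0 0 -20 0 0 0 87;0 0 -30 0 0 0 87;0 0 -30 0 0 0 87;0 0 -30 0 0 0 87;0 0 0 0 0 0 87'
python3 - <<'E'
from h import *
st()
for i in range(2): look(["scene","side","wrist"],["filter_cartridge","wing","index_line"],"g")
look(["scene","side","wrist"],["suction_unit","entry_mark","lock_mark"])
E
```

```text
time_s: 15.18
position: [0.5351, -0.224, 0.14]
tcp_rot: [[-0.094, 0.983, -0.155], [0.497, 0.182, 0.849], [0.863, 0.003, -0.506]]
force: [0.4, -0.3, 0.5]
opening: 1.003
grasp_force: 0.0
t 15.18 p [ 0.5351 -0.224   0.14  ] F [ 0.4 -0.3  0.5] op 87.3 g 0.0
[[-0.0943  0.9833 -0.1554]
 [ 0.4968  0.1817  0.8486]
 [ 0.8627  0.0028 -0.5057]]
q [-47.3  55.6  70.6  28.8 106.9 -63.4]
scene filter_cartridge [ 0.5154 -0.1197 -0.0012] 0.6
scene wing [ 0.5157 -0.1169  0.118 ] 0.81
scene index_line [ 0.4887 -0.1341  0.0692] 0.65
side filter_cartridge [ 0.5128 -0.1156 -0.0031] 0.94
side wing [ 0.5119 -0.1182  0.1161] 0.83
side index_line [ 0.4937 -0.1339  0.0687] 0.72
wrist filter_cartridge [ 0.5159 -0.1197  0.0015] 0.67
wrist wing [ 0.515  -0.1153  0.1211] 0.65
wrist index_line [ 0.4942 -0.1322  0.0696] 0.83
scene filter_cartridge [ 0.5166 -0.1174 -0.0011] 0.64
scene wing [ 0.5159 -0.1172  0.1212] 0.75
scene index_line [ 0.4903 -0.1336  0.069 ] 0.78
side filter_cartridge [ 0.5138 -0.1187 -0.0016] 0.63
side wing [ 0.513  -0.1165  0.1154] 0.74
side index_line [ 0.4946 -0.1351  0.0724] 0.56
wrist filter_cartridge [ 0.5128 -0.1204  0.0025] 0.96
wrist wing [ 0.7276  0.0505 -0.0014] 0.73
wrist index_line [ 0.4925 -0.1347  0.0667] 0.77
scene suction_unit [ 0.5274  0.0457 -0.0005] 0.8
scene entry_mark [0.5287 0.0075 0.067 ] 0.87
scene lock_mark [0.4874 0.0457 0.0715] 0.76
side suction_unit [ 0.5282  0.0493 -0.001 ] 0.57
side entry_mark [0.5284 0.01   0.0689] 0.88
side lock_mark [0.4903 0.0407 0.0716] 0.56
wrist suction_unit [ 0.5298  0.0429 -0.0039] 0.91
wrist entry_mark [0.5296 0.0067 0.0684] 0.73
wrist lock_mark [0.4853 0.0482 0.0691] 0.61
```

```bash
python3 -m jog '26 0 -15 0 0 0 87;35 0 -20 0 0 0 87;35 0 -20 0 0 0 87;0 0 0 0 -0.12 0 87;0 0 0 0 -0.15 0 87;0 0 0 0 -0.15 0 87;0 0 0 0 -0.15 0 87;0 0 0 0 -0.15 0 87;0 0 0 0 -0.15 0 87;0 0 0 0 -0.12 0 87;0 0 0 0 -0.05 0 87;0 0 0 0 0 0 87'
python3 - <<'E'
from h import *
y=np.deg2rad(-52); R=np.array([[-np.sin(y),np.cos(y),0],[np.cos(y),np.sin(y),0],[0,0,-1]])
st(); to([.5145,-.118,.24],R)
E
```

```text
time_s: 18.48
position: [0.5339, -0.2195, 0.2501]
tcp_rot: [[-0.185, 0.983, -0.001], [0.983, 0.185, 0.006], [0.006, -0.0, -1.0]]
force: [-0.3, -0.1, -0.4]
opening: 1.001
grasp_force: 0.0
t 18.48 p [ 0.5339 -0.2195  0.2501] F [-0.3 -0.1 -0.4] op 87.1 g 0.0
[[-0.1854  0.9827 -0.0013]
 [ 0.9826  0.1854  0.0057]
 [ 0.0059 -0.0002 -1.    ]]
q [-33.5  26.2  88.6   0.3  65.4 -44.3]
shift mm [103.2  -0.2  10.7]
rotvec [-0.0034 -0.0051  1.094 ]
```

```bash
python3 -m jog '23 0 0 0 0 0 87;35 0 0 0 0 0 87;30 0 0 0 0 0 87;15 0 0 0 0 0.1 87;0 0 0 0 0 0.16 87;0 0 0 0 0 0.17 87;0 0 0 0 0 0.17 87;0 0 0 0 0 0.17 87;0 0 0 0 0 0.17 87;0 0 0 0 0 0.15 87;0 0 0 0 0 0 87'
python3 - <<'E'
from h import *
s=st()
d=capture("wrist");cv2.imwrite("pics/i.png",cv2.cvtColor(d["color"],cv2.COLOR_RGB2BGR))
K,R,t=map(np.array,(d["camera_matrix"],d["R"],d["t"]))
def onz(uv,z):
    r=R.T@np.linalg.solve(K,[uv[0],uv[1],1]); c=-R.T@t; return c+r*(z-c[2])/r[2]
# blue/orange wing top face by colour -> project to z=.13
hsv=cv2.cvtColor(d["color"],cv2.COLOR_RGB2HSV)
for n in("wing",):
    r=trace("wrist",n)
    for q in r[:2]:
        m=q["pixels"].astype(np.uint8); print(n,q["conf"],m.sum(),cv2.minAreaRect(cv2.findNonZero(m)))
        v=np.array(d["color"])[m>0].astype(int).sum(1); print(np.percentile(v,[5,25,50,75,95]))
look(["wrist"],["wing","index_line","filter_cartridge"])
look(["wrist"],["wing","index_line","filter_cartridge"])
E
```

```text
time_s: 19.85
position: [0.5148, -0.1188, 0.25]
tcp_rot: [[0.786, 0.619, -0.002], [0.619, -0.786, 0.006], [0.002, -0.006, -1.0]]
force: [1.0, -0.4, 0.3]
opening: 0.999
grasp_force: 0.0
t 19.85 p [ 0.5148 -0.1188  0.25  ] F [ 1.  -0.4  0.3] op 86.9 g 0.0
[[ 0.7855  0.6188 -0.0019]
 [ 0.6188 -0.7855  0.0061]
 [ 0.0023 -0.006  -1.    ]]
q [-25.3  22.5  95.4   0.3  62.4  26.4]
wing 0.77 2660 ((318.7500305175781, 189.75), (60.10407638549805, 59.39696502685547), 45.0)
[386.95 473.   616.5  683.25 763.  ]
wrist wing [ 0.5107 -0.1163  0.1192] 0.93
wrist filter_cartridge [ 0.513  -0.1174  0.0043] 0.63
wrist wing [ 0.5153 -0.118   0.1212] 0.57
wrist filter_cartridge [ 0.5132 -0.1185  0.0021] 0.96
```

View pics/i.png

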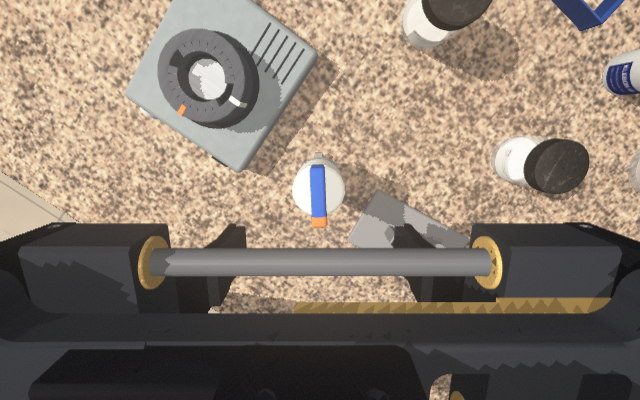

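The wrist view shows the wing standing along the tool's x at column ~318 (blue 165–217, orange end 222), and the collar at (208,78) with white mark (236,100) and orange mark (182,110). Measure both by colour.

```bash
cat > m.py <<'E'
from h import *
def wing_collar():
    s=read_state(); Rt=np.array(s["tcp_rot"]); p=np.array(s["position"])
    d=capture("wrist"); K,R,t=map(np.array,(d["camera_matrix"],d["R"],d["t"])); c=-R.T@t
    def onz(uv,z):
        r=R.T@np.linalg.solve(K,[uv[0],uv[1],1]); return (c+r*(z-c[2])/r[2])
    hsv=cv2.cvtColor(d["color"],cv2.COLOR_RGB2HSV)
    return s,Rt,p,d,hsv,onz
E
python3 - <<'E'
from m import *
s,Rt,p,d,hsv,onz=wing_collar()
blue=cv2.inRange(hsv,(105,120,60),(125,255,255)); blue[:140]=0; blue[235:]=0; blue[:,:280]=0; blue[:,360:]=0
rect=cv2.minAreaRect(cv2.findNonZero(blue)); print("blue",rect)
bp=cv2.boxPoints(rect); w=np.array([onz(q,.13) for q in bp]); print("tool xy of corners",(1000*(w-p)@Rt)[:,:2].round(1))
v=max([w[1]-w[0],w[2]-w[1]],key=np.linalg.norm); print("yaw mod180",np.degrees(np.arctan2(v[1],v[0]))%180, "toolx yaw",np.degrees(np.arctan2(Rt[1,0],Rt[0,0]))%180)
# collar: dark pixels near
g=cv2.cvtColor(d["color"],cv2.COLOR_RGB2GRAY)
print(g[40:130:10,150:270:10])
for mname in("entry_mark","lock_mark"): pass
org=cv2.inRange(hsv,(5,120,120),(20,255,255)); org[:95]=0; org[125:]=0; org[:,:165]=0; org[:,200:]=0
m=cv2.moments(org,True); print("orange px",m["m10"]/m["m00"],m["m01"]/m["m00"],onz((m["m10"]/m["m00"],m["m01"]/m["m00"]),.07))
crop=d["color"][20:140,140:280]; cv2.imwrite("pics/j.png",cv2.cvtColor(cv2.resize(crop,None,fx=5,fy=5),cv2.COLOR_RGB2BGR))
E
```

```text
blue ((316.44610595703125, 190.9765167236328), (50.45648193359375, 13.612737655639648), 86.98721313476562)
tool xy of corners [[ 29.8 -10.4]
 [ 30.5   1.7]
 [-16.6   4.2]
 [-17.3  -8.4]]
yaw mod180 41.2574659616368 toolx yaw 38.15928180385616
[[182 196 130 127 120 121 124 125  75 194 191 135]
 [194 184 129 126 127 126 127 127 126  64 192 192]
 [196 132  72  72  61 170 164 127 126  75  63 102]
 [195 132 128  72 171 236 237 237 126 126  63 135]
 [196 131 128  74 172 232 233 235 128 126  69 139]
 [198 159 124 124  76 164 235 237  62 128  69 132]
 [198 196 132 128 127  61 131  60 255  71  62 136]
 [196 195 197 191 127 129 128 126 117  70  79 133]
 [210 174 194 193 104 126 121  72  64  81 136 136]]
orange px 180.3148148148148 109.77777777777777 [0.4878 0.0458 0.07  ]
```

View pics/j.png

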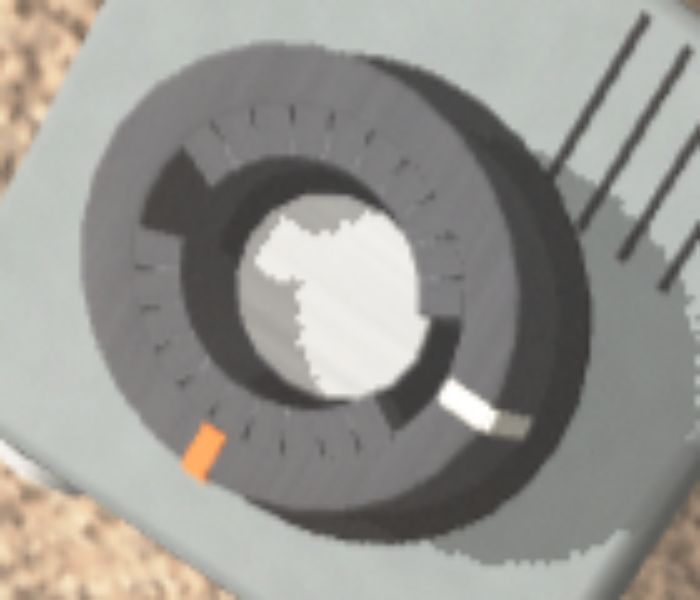

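The crop shows the collar from above: slots at (180,195) and (420,375), white mark at (470,405), orange mark at (205,452), as described. Fit its rim circle at z = 0.07.

```bash
cat >> m.py <<'E'
def collar(d,hsv,onz,box):
    x0,y0,x1,y1=box; g=cv2.cvtColor(d["color"],cv2.COLOR_RGB2GRAY).astype(int); sat=hsv[...,1]
    m=((g>105)&(g<142)).astype(np.uint8); k=np.zeros_like(m); k[y0:y1,x0:x1]=1; m*=k
    m=cv2.morphologyEx(m,cv2.MORPH_OPEN,np.ones((3,3),np.uint8))
    n,l,stt,_=cv2.connectedComponentsWithStats(m); i=1+np.argmax(stt[1:,4]); m=(l==i).astype(np.uint8)
    h=cv2.convexHull(cv2.findNonZero(m))[:,0].astype(float)
    W=np.array([onz(q,.07)[:2] for q in h])
    from scipy.optimize import least_squares
    f=least_squares(lambda c:np.hypot(*(W-c[:2]).T)-c[2],[.527,.046,.045],loss="soft_l1",f_scale=.001)
    print("collar",f.x,"res mm",np.round(1000*np.std(f.fun),2),len(W),stt[i])
    return f.x
E
python3 - <<'E'
from m import *
s,Rt,p,d,hsv,onz=wing_collar()
c=collar(d,hsv,onz,(150,24,262,132))
white=cv2.inRange(hsv,(0,0,235),(179,60,255)); white[:93]=0; white[108:]=0; white[:,:226]=0; white[:,250:]=0
m=cv2.moments(white,True); u=(m["m10"]/m["m00"],m["m01"]/m["m00"]); w=onz(u,.07); print("white",u,w[:2]-c[:2])
org=cv2.inRange(hsv,(5,120,120),(20,255,255)); org[:95]=0; org[125:]=0; org[:,:165]=0; org[:,200:]=0
m=cv2.moments(org,True); w=onz((m["m10"]/m["m00"],m["m01"]/m["m00"]),.07); print("orange",w[:2]-c[:2])
y=np.deg2rad(41.2-90); R=np.array([[-np.sin(y),np.cos(y),0],[np.cos(y),np.sin(y),0],[0,0,-1]])
to([.514,-.118,.127],R)
E
```

```text
collar [0.5278 0.0473 0.044 ] res mm 0.23 39 [ 157   29   86   93 3812]
white (232.9056603773585, 100.58490566037736) [ 0.0016 -0.0397]
orange [-0.04   -0.0015]
shift mm [ -0.4  -1.4 123.3]
rotvec [-0.0044 -0.0024 -0.0532]
```

```bash
python3 -m jog '0 -1.5 15 -0.0044 -0.0024 -0.053 87;0 0 25 0 0 0 87;0 0 25 0 0 0 70;0 0 25 0 0 0 70;0 0 18 0 0 0 60;0 0 10 0 0 0 60;0 0 0 0 0 0 60'
python3 - <<'E'
from h import *
st(); look(["scene","side"],["filter_cartridge","wing"])
E
```

```text
time_s: 21.32
position: [0.5141, -0.1181, 0.1318]
tcp_rot: [[0.753, 0.658, -0.001], [0.658, -0.753, 0.001], [-0.0, -0.001, -1.0]]
force: [-0.4, -0.0, 0.5]
opening: 0.696
grasp_force: 0.0
t 21.32 p [ 0.5141 -0.1181  0.1318] F [-0.4 -0.   0.5] op 60.5 g 0.0
[[ 0.7526  0.6585 -0.001 ]
 [ 0.6585 -0.7526  0.0005]
 [-0.0004 -0.0011 -1.    ]]
q [-25.1  32.4 101.9   0.   45.8  23.7]
scene filter_cartridge [ 0.5162 -0.1191 -0.0008] 0.82
side filter_cartridge [ 0.5146 -0.1165 -0.0032] 0.87
side wing [ 0.5158 -0.118   0.1162] 0.72
```

Over the wing, no contact. Close.

```bash
python3 -m jog '0 0 2.5 0 0 0 60;0 0 0 0 0 0 5;0 0 0 0 0 0 5;0 0 0 0 0 0 5;0 0 0 0 0 0 5;0 0 0 0 0 0 5;0 0 0 0 0 0 5;0 0 0 0 0 0 5;0 0 0 0 0 0 5;0 0 0 0 0 0 5'; python3 -m jog '0 0 -5 0 0 0 5;0 0 -20 0 0 0 5;0 0 -30 0 0 0 5;0 0 -30 0 0 0 5;0 0 -25 0 0 0 5;0 0 0 0 0 0 5'
python3 - <<'E'
from h import *
y=np.deg2rad(2.2); R=np.array([[-np.sin(y),np.cos(y),0],[np.cos(y),np.sin(y),0],[0,0,-1]])
st(); to([.5278,.0473,.235],R)
E
```

```text
time_s: 22.88
position: [0.5142, -0.1182, 0.1296]
tcp_rot: [[0.753, 0.658, -0.0], [0.658, -0.753, 0.0], [-0.0, -0.0, -1.0]]
force: [-0.4, 0.6, -1.4]
opening: 0.157
grasp_force: 29.9
time_s: 23.62
position: [0.5156, -0.1187, 0.2418]
tcp_rot: [[0.753, 0.659, 0.005], [0.659, -0.753, -0.002], [0.002, 0.005, -1.0]]
force: [-0.0, -0.1, -1.8]
opening: 0.161
grasp_force: 29.9
t 23.62 p [ 0.5156 -0.1187  0.2418] F [-0.  -0.1 -1.8] op 14.0 g 29.9
[[ 0.7525  0.6585  0.005 ]
 [ 0.6586 -0.7525 -0.0023]
 [ 0.0022  0.005  -1.    ]]
q [-25.1  22.9  96.2   0.   60.5  23.7]
shift mm [ 118.5 -116.9    6.5]
rotvec [ 0.0056  0.0001 -0.8903]
```

```bash
python3 -m jog '0 0 0 0 0 -0.09 5;0 0 0 0 0 -0.14 5;0 0 0 0 0 -0.14 5;0 0 0 0 0 -0.14 5;0 0 0 0 0 -0.14 5;0 0 0 0 0 -0.14 5;0 0 0 0 0 -0.1 5;20 2 0 0 0 0 5;35 4 0 0 0 0 5;35 4 0 0 0 0 5;35 4 0 0 0 0 5;20 2 0 0 0 0 5'
python3 - <<'E'
from h import *
y=np.deg2rad(2.2); R=np.array([[-np.sin(y),np.cos(y),0],[np.cos(y),np.sin(y),0],[0,0,-1]])
st(); to([.5278,.0473,.235],R)
for i in range(2): look(["scene","side","wrist"],["filter_cartridge","wing","index_line","suction_unit","entry_mark"])
E
```

```text
time_s: 25.12
position: [0.5237, 0.0303, 0.2389]
tcp_rot: [[-0.038, 0.999, -0.002], [0.999, 0.038, 0.001], [0.001, -0.002, -1.0]]
force: [-0.9, -0.1, -0.5]
opening: 0.158
grasp_force: 29.9
t 25.12 p [0.5237 0.0303 0.2389] F [-0.9 -0.1 -0.5] op 13.8 g 29.9
[[-0.0382  0.9993 -0.0021]
 [ 0.9993  0.0382  0.0012]
 [ 0.0013 -0.002  -1.    ]]
q [ -8.9  23.   96.7   0.1  60.4 -11.2]
shift mm [16.9  4.8  3.9]
rotvec [-0.002  -0.0013 -0.0002]
scene filter_cartridge [0.5274 0.0276 0.1106] 0.58
scene wing [0.5245 0.0332 0.2277] 0.68
scene index_line [0.5208 0.0045 0.178 ] 0.65
scene suction_unit [0.528  0.0457 0.0016] 0.61
scene entry_mark [0.532  0.0056 0.0651] 0.78
side filter_cartridge [0.5204 0.0287 0.1061] 0.77
side wing [0.5245 0.0293 0.2242] 0.58
side index_line [ 0.5254 -0.0006  0.1797] 0.9
side suction_unit [ 0.5265  0.0486 -0.0018] 0.73
side entry_mark [0.5285 0.0104 0.0703] 0.75
wrist filter_cartridge [0.5241 0.0261 0.1156] 0.56
wrist wing [0.5249 0.0256 0.2311] 0.75
wrist suction_unit [ 0.5306  0.0431 -0.0053] 0.85
scene filter_cartridge [0.5275 0.0279 0.1077] 0.91
scene suction_unit [ 0.5277  0.0453 -0.0004] 0.66
scene entry_mark [0.5292 0.0053 0.0668] 0.86
side filter_cartridge [0.5237 0.029  0.108 ] 0.65
side wing [0.5248 0.0283 0.2242] 0.9
side index_line [0.5257 0.0016 0.1793] 0.66
side suction_unit [0.5276 0.0488 0.0001] 0.83
side entry_mark [0.5269 0.0097 0.0704] 0.88
wrist filter_cartridge [0.5223 0.0266 0.1133] 0.72
wrist wing [0.5246 0.0255 0.2289] 0.93
wrist suction_unit [0.7302 0.0553 0.0007] 0.61
```

Run:
```python
from m import *
s,Rt,p,d,hsv,onz=wing_collar()
cv2.imwrite("pics/k.png",cv2.cvtColor(d["color"],cv2.COLOR_RGB2BGR))
```

```text
(no output)
```

View pics/k.png

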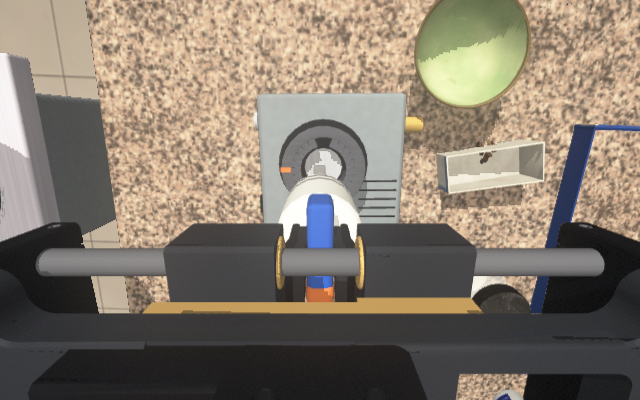

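The view shows the wing between the fingers (columns 307–332, far end at row 194) and the collar rim centred at about (323,165) behind it. Measure both in this one picture.

Run:
```python
from m import *
s,Rt,p,d,hsv,onz=wing_collar()
c=collar(d,hsv,onz,(272,112,374,180)); cx=np.array([c[0],c[1],.07])
print("collar fit tool xy",(1000*(cx-p)@Rt).round(1))
blue=cv2.inRange(hsv,(105,120,40),(125,255,255)); blue[:150]=0; blue[240:]=0; blue[:,:290]=0; blue[:,350:]=0
for r in range(190,240,6):
    k=np.flatnonzero(blue[r]); 
    if len(k): 
        w=onz(((k[0]+k[-1])/2,r),p[2]-.1296+.130); print(r,k[0],k[-1],(1000*(w-p)@Rt).round(1))
# visible end: brightness step along centre column
print([tuple(d["color"][r,320]) for r in range(190,206)])
# radius-fixed fit of collar with R=44..45 arc pts
org=cv2.inRange(hsv,(5,120,120),(20,255,255)); org[:150]=0; org[190:]=0; org[:,:270]=0; org[:,300:]=0
m=cv2.moments(org,True); w=onz((m["m10"]/m["m00"],m["m01"]/m["m00"]),.07); print("orange",w[:2],w[:2]-c[:2])
g=cv2.cvtColor(d["color"],cv2.COLOR_RGB2GRAY); print("col",g[116:140:1,322]); print("row165",g[165,272:376:2])
```

```text
collar [0.5276 0.0476 0.0441] res mm 0.2 18 [ 282  126   83   54 2222]
collar fit tool xy [ 20.2   3.6 169.8]
196 310 330 [33.4  0.3 -0.4]
202 308 331 [30.3  0.  -0.4]
208 307 332 [27.2  0.  -0.4]
214 307 332 [24.1  0.  -0.4]
220 308 332 [20.9  0.3 -0.4]
226 307 332 [17.7  0.  -0.4]
232 307 332 [14.5  0.  -0.4]
238 307 332 [11.2  0.  -0.4]
[(np.uint8(239), np.uint8(237), np.uint8(225)), (np.uint8(237), np.uint8(234), np.uint8(222)), (np.uint8(250), np.uint8(248), np.uint8(240)), (np.uint8(221), np.uint8(225), np.uint8(231)), (np.uint8(122), np.uint8(143), np.uint8(195)), (np.uint8(84), np.uint8(110), np.uint8(181)), (np.uint8(85), np.uint8(110), np.uint8(182)), (np.uint8(86), np.uint8(113), np.uint8(184)), (np.uint8(84), np.uint8(111), np.uint8(184)), (np.uint8(85), np.uint8(113), np.uint8(187)), (np.uint8(83), np.uint8(111), np.uint8(185)), (np.uint8(85), np.uint8(113), np.uint8(187)), (np.uint8(84), np.uint8(112), np.uint8(187)), (np.uint8(87), np.uint8(118), np.uint8(197)), (np.uint8(91), np.uint8(126), np.uint8(216)), (np.uint8(93), np.uint8(135), np.uint8(231))]
orange [0.4872 0.0452] [-0.0404 -0.0024]
col [183 184 161 102  72  72  72  73  72  82 114 127 125 124 124 126 124 124
 124 122 117  89  70  67]
row165 [185 186 184 178  75 124 124 125 125 123 123 123 123 125 125  71  74 165
 171 164 209 184 171 170 170 172 178 226 227 228 229 228 230 230 176  75
  68 122 124 124 123 124 126 124 122 123 119  73 181 185 184 181]
```

Run:
```python
from h import *
y=np.deg2rad(2.2); R=np.array([[-np.sin(y),np.cos(y),0],[np.cos(y),np.sin(y),0],[0,0,-1]])
st(); to([.5277,.0474,.235],R)
```

```text
t 27.02 p [0.5248 0.0273 0.2397] F [-0.8  0.1 -1.7] op 13.9 g 29.9
[[-0.038   0.9993  0.    ]
 [ 0.9993  0.038   0.    ]
 [ 0.      0.     -1.    ]]
q [ -9.2  22.9  96.6   0.   60.4 -11.4]
shift mm [20.   3.6  4.7]
rotvec [ 0.     -0.     -0.0004]
```

```bash
python3 -m jog '10 1.8 5 0 0 0 5;10 1.8 15 0 0 0 5;0 0 14 0 0 0 5;0 0 2 0 0 0 5;0 0 0 0 0 0 5'; python3 -m jog '0 0 2.5 0 0 0 5;0 0 2.5 0 0 0 5;0 0 2.5 0 0 0 5;0 0 0 0 0 0 5'
```

```text
time_s: 27.65
position: [0.5275, 0.0473, 0.2033]
tcp_rot: [[-0.038, 0.999, -0.001], [0.999, 0.038, -0.0], [0.0, -0.001, -1.0]]
force: [-0.8, 0.3, -1.0]
opening: 0.158
grasp_force: 29.9
time_s: 28.15
position: [0.5275, 0.0473, 0.1961]
tcp_rot: [[-0.038, 0.999, -0.0], [0.999, 0.038, 0.0], [0.0, -0.0, -1.0]]
force: [0.3, 0.6, -1.2]
opening: 0.16
grasp_force: 29.9
```

```bash
python3 -m jog '0 0 2 0 0 0 5;0 0 2 0 0 0 5;0 0 2 0 0 0 5;0 0 0 0 0 0 5'; python3 -m jog '0 0 2 0 0 0 5;0 0 2 0 0 0 5;0 0 0 0 0 0 5'
```

```text
time_s: 28.65
position: [0.5278, 0.0474, 0.1901]
tcp_rot: [[-0.038, 0.999, 0.0], [0.999, 0.038, 0.0], [-0.0, 0.0, -1.0]]
force: [0.3, -0.0, -1.3]
opening: 0.157
grasp_force: 29.9
time_s: 29.02
position: [0.5278, 0.0474, 0.1861]
tcp_rot: [[-0.038, 0.999, 0.0], [0.999, 0.038, -0.0], [-0.0, 0.0, -1.0]]
force: [0.2, -0.2, -2.3]
opening: 0.16
grasp_force: 29.9
```

Lugs are in the slots freely. Press on to foot ≈ 39 mm.

```bash
python3 -m jog '0 0 3 0 0 0 5;0 0 3 0 0 0 5;0 0 0 0 0 0 5'; python3 -m jog '0 0 3 0 0 0 5;0 0 3 0 0 0 5;0 0 3 0 0 0 5;0 0 2.5 0 0 0 5;0 0 0 0 0 0 5;0 0 0 0 0 0 5'; python3 -c "
from h import *
look(['scene','side'],['wing','index_line'])"
```

```text
time_s: 29.4
position: [0.5279, 0.0473, 0.1805]
tcp_rot: [[-0.038, 0.999, 0.001], [0.999, 0.038, -0.0], [-0.0, 0.001, -1.0]]
force: [-0.1, 0.2, 1.9]
opening: 0.157
grasp_force: 29.9
time_s: 30.15
position: [0.528, 0.0474, 0.1694]
tcp_rot: [[-0.038, 0.999, 0.001], [0.999, 0.038, -0.0], [-0.0, 0.001, -1.0]]
force: [-1.8, 0.0, 6.8]
opening: 0.158
grasp_force: 29.9
scene wing [0.5293 0.0457 0.1599] 0.88
scene index_line [0.5287 0.0191 0.1092] 0.98
side index_line [0.5305 0.0194 0.1102] 0.63
```

```bash
python3 -m jog '0 0 1 0 0 0 5;0 0 0 0 0 0 5;0 0 0 0 0 0 5'; python3 -m jog '0 0 0 0 0 0.08 5;0 0 0 0 0 0.12 5;0 0 0 0 0 0 5'; python3 -c "
from h import *
print(read_state()['moment'])"
```

```text
time_s: 30.82
position: [0.528, 0.0473, 0.1685]
tcp_rot: [[-0.038, 0.999, 0.001], [0.999, 0.038, -0.0], [-0.0, 0.001, -1.0]]
force: [-1.0, -0.9, 8.8]
opening: 0.157
grasp_force: 29.9
time_s: 31.2
position: [0.5285, 0.0474, 0.1687]
tcp_rot: [[0.162, 0.987, 0.002], [0.987, -0.162, -0.0], [0.0, 0.002, -1.0]]
force: [-0.9, -0.0, 7.9]
opening: 0.157
grasp_force: 29.9
[ 0.03    0.0994 -0.072 ]
```

```bash
python3 -m jog '0 0 0 0 0 0.12 5;0 0 0 0 0 0.14 5;0 0 0 0 0 0.14 5;0 0 0 0 0 0.14 5;0 0 0 0 0 0.14 5;0 0 0 0 0 0 5'; python3 -m jog '0 0 0 0 0 0.14 5;0 0 0 0 0 0.14 5;0 0 0 0 0 0.14 5;0 0 0 0 0 0.12 5;0 0 0 0 0 0.09 5;0 0 0 0 0 0.06 5;0 0 0 0 0 0 5;0 0 0 0 0 0 5'; python3 -c "
from h import *
print(st()['moment']);look(['scene','side'],['wing','index_line'])"
```

```text
time_s: 31.95
position: [0.5289, 0.0471, 0.1688]
tcp_rot: [[0.747, 0.665, 0.003], [0.665, -0.747, -0.001], [0.002, 0.003, -1.0]]
force: [0.0, 0.0, 8.3]
opening: 0.16
grasp_force: 29.9
time_s: 32.95
position: [0.5289, 0.0467, 0.1688]
tcp_rot: [[0.999, 0.04, 0.003], [0.04, -0.999, -0.002], [0.003, 0.002, -1.0]]
force: [-0.4, -0.9, 8.0]
opening: 0.162
grasp_force: 29.9
t 32.95 p [0.5289 0.0467 0.1688] F [-0.4 -0.9  8. ] op 14.1 g 29.9
[[ 0.9992  0.0395  0.0031]
 [ 0.0395 -0.9992 -0.0017]
 [ 0.0031  0.0018 -1.    ]]
q [ -7.   29.1 100.   -0.1  50.7  80.8]
[-0.3507  0.1942 -0.0075]
scene wing [0.5334 0.0453 0.1585] 0.69
scene index_line [0.5002 0.0418 0.1064] 0.65
side wing [0.5301 0.0488 0.154 ] 0.65
side index_line [0.5046 0.0451 0.1092] 0.88
```

Lined up (tool yaw 2.3° = unit yaw). Rise with it to the notch height, then release and withdraw.

```bash
python3 -m jog '0 0 -2.5 0 0 0 5;0 0 -2.5 0 0 0 5;0 0 -2 0 0 0 5;0 0 0 0 0 0 5;0 0 0 0 0 0 5'; python3 -c "
from h import *
st()"
```

```text
time_s: 33.88
position: [0.5287, 0.0468, 0.1753]
tcp_rot: [[0.999, 0.039, 0.003], [0.039, -0.999, -0.001], [0.002, 0.001, -1.0]]
force: [1.0, -2.9, 5.8]
opening: 0.158
grasp_force: 30.0
t 33.88 p [0.5287 0.0468 0.1753] F [ 1.  -2.9  5.8] op 13.7 g 30.0
[[ 0.9992  0.0391  0.0025]
 [ 0.0392 -0.9992 -0.0012]
 [ 0.0025  0.0013 -1.    ]]
q [-7.  28.6 99.6 -0.1 51.6 80.8]
```

```bash
python3 -m jog '0 0 -1.5 0 0 0 5;0 0 0 0 0 0 5;0 0 0 0 0 0 25;0 0 0 0 0 0 45;0 0 0 0 0 0 45;0 0 0 0 0 0 45'; python3 -m jog '0 0 -8 0 0 0 45;0 0 -20 0 0 0 45;0 0 -30 0 0 0 45;0 0 -30 0 0 0 45;0 0 -10 0 0 0 45;0 0 0 0 0 0 45;0 0 0 0 0 0 45'
python3 - <<'E'
from h import *
st()
for i in range(2): look(["scene","side","wrist"],["filter_cartridge","wing","index_line"],"l")
E
```

```text
time_s: 34.62
position: [0.5271, 0.0477, 0.1759]
tcp_rot: [[0.999, 0.039, -0.001], [0.039, -0.999, 0.0], [-0.001, -0.001, -1.0]]
force: [-0.1, -0.0, 0.6]
opening: 0.487
grasp_force: 0.0
time_s: 35.5
position: [0.5268, 0.0475, 0.2731]
tcp_rot: [[0.999, 0.039, -0.002], [0.039, -0.999, 0.0], [-0.002, -0.0, -1.0]]
force: [-0.3, 0.3, 0.5]
opening: 0.517
grasp_force: 0.0
t 35.5 p [0.5268 0.0475 0.2731] F [-0.3  0.3  0.5] op 45.0 g 0.0
[[ 0.9992  0.0387 -0.0025]
 [ 0.0387 -0.9992  0.0003]
 [-0.0024 -0.0004 -1.    ]]
q [-7.  20.9 93.8  0.  65.5 80.8]
scene filter_cartridge [0.5302 0.0452 0.0445] 0.96
scene wing [0.5301 0.0474 0.1674] 0.68
scene index_line [0.5005 0.0443 0.1165] 0.82
side filter_cartridge [0.531  0.047  0.0455] 0.77
side wing [0.5289 0.0474 0.1652] 0.85
side index_line [0.5017 0.0437 0.116 ] 0.76
wrist filter_cartridge [0.53   0.0472 0.0489] 0.82
wrist wing [0.531  0.0473 0.1642] 0.84
scene filter_cartridge [0.5327 0.0458 0.046 ] 0.86
scene wing [0.5331 0.045  0.1648] 0.88
scene index_line [0.4996 0.0465 0.1159] 0.75
side filter_cartridge [0.5312 0.0454 0.044 ] 0.95
side wing [0.5327 0.0468 0.1631] 0.6
side index_line [0.5023 0.0456 0.1176] 0.71
wrist filter_cartridge [0.533  0.0474 0.0489] 0.65
wrist wing [0.5281 0.0473 0.1659] 0.74
```

View pics/l_wrist.png

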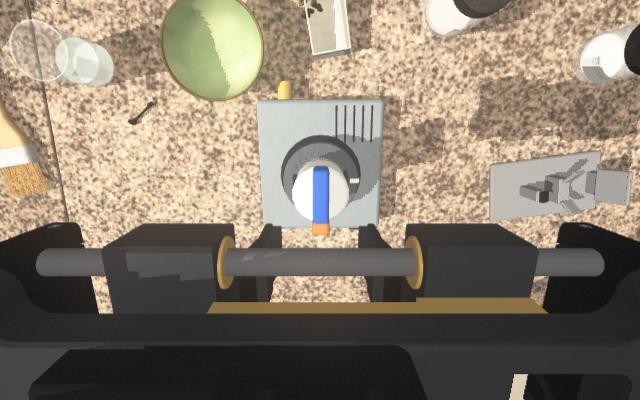

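The view shows the wing square with the housing, its orange end at (320,230) toward the orange mark, hand clear. The heights give a foot at about 47 mm, so it is locked.

```bash
python3 -c "
from rig import *
print(hand_in())"
```

```text
the job is handed in; nothing more can be done
None
```

I stood the cartridge upright on the worktop, regrasped it from above, then pushed, turned and released it in the collar. It measures as locked, with the foot about 47 mm up and the line within about 2° of the orange mark, and the job is handed in; the judge's verdict was not shown.

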